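# Pack the second hinge bracket and slide the parts box shut

## Robot

A 6-joint arm with a two-finger parallel gripper is mounted at the origin on the work surface. World frame = base frame: x ahead of the robot, y to its left, z up, the work surface at z = 0. Lengths are in m, angles in rad, forces in N, time in s.
With the tool pointing down it reaches from about 0.275 to 1 m from the base axis. Payload 8.4 kg.
Tool frame: the origin (TCP) lies on the centre line of the jaws, within the pads' length; the fingertips stand 17 mm ahead of it and the grasp point (between the pads) lies 2 mm behind it (bot.tcp_to_tips is the z of the fingertips in the tool frame, in m); z points along the fingers, y is the line along which they close (so a half turn about z gives the same grasp; the last joint's range is limited). The gripper opens to 85 mm and grips with 20 to 120 N. Pads are 22 mm wide; open, the fingers measure 114 mm over their backs; the gripper's body (76 mm by 85 mm) begins 54 mm behind the grasp point. The pads swing forward as they close: fully open they stand 13 mm farther back than shut.
Start: joints at [1.315, 0.353, 1.633, -0, 1.155, -0.002], TCP at [0.157, 0.605, 0.248] pointing down, gripper open.
Joint ranges: [-2.63, 2.63], [-0.92, 2.1], [0.06, 2.66], [-1.3, 4.44], [0, 2.69], [-3.02, 3.02]. Speed limits (rad/s): [2.22, 2.22, 2.79, 3.14, 3.14, 3.14].

## Interface

Orientations are given as a unit quaternion [x, y, z, w].
In Python, from workcell import bot, hand, kinematics, get_obs, vision, hand_in gives the robot as it stands. The module is installed in compiled form; this text tells all that it offers. Calls block until the motion is done:
- bot.reach(position, orientation): joint-space move of the TCP to a pose.
- bot.servo_line(position, ori=None, velocity=0.15): straight line of the TCP; ori=None keeps the orientation; velocity is the mean speed in m/s.
- bot.goto_joints(angles): joint-space move.
- hand.move_gripper(opening, strength=None): finger opening in m; strength is the grip in N (None keeps the last); returns when the fingers have stopped.
- bot.dwell(seconds).
- kinematics.solve_ik(position, orientation): joint angles nearest the present ones, or None.
- get_obs(): the state.
- vision.read_camera(name): name is "scene" or "side" or "wrist"; returns a dict with "frame" (420x560x3 uint8, red, green, blue), "intrinsics" (3x3 intrinsics, pixels), "dist" ([k1, k2, p1, p2, k3] as OpenCV has them; the pictures are not rectified), "view" (4x4, takes a point from world to camera coordinates). Camera axes: x right, y down, z forward; pixel columns grow to the right and rows downward; lengths in m; the calibration is good to about 2 mm. A picture is of the moment at which its call begins. There is no depth.
A pose or a line that the arm cannot do raises bot.IKError and nothing moves.
- hand_in(): hands the job in; it is judged then, once.
The state is a dict: "time_s": time; "joint_pos": joint angles; "joint_vel": joint speeds; "joint_efforts": joint torques, N m; "position": TCP position; "orientation": TCP orientation; "wrist_force": force on the tool from outside, world axes, zero at the start; "ft_torque": the same for the moment, N m; "gripper_width": finger opening in m; "grip_force": force on a finger pad.
Only numpy, scipy, OpenCV 4.12 (cv2) and the standard library are available. Lean on these libraries where they do the work, as an engineer would, in place of code of your own. Each camera call takes 0.05 s, during which the arm holds its last target. There are 200 camera calls.

## Task

Put the loose laptop hinge bracket away in the sloping parts box: turn it so that it lies flat on the floor of the big compartment, interlocking with the matching bracket already there, and lay it in rather than dropping it. Then slide the lid shut, pushing it over the springy end ridge until it is fully home, let go, and leave everything else on the bench where it is.

Things in the scene. Friction and masses are not known exactly. Their poses are not given: they have to be found in the camera images.
- bracket: Loose steel bracket to pack, about 90 g, flat on the bench mat (mat top 2 mm above the work surface). L-shaped plate 5 mm thick: a long arm 112 mm along its y, 28 mm along x, and a foot joined to it at x = 14 to 42, y = 4 to 56 mm. Origin: centre of the long arm's underside; z up. A barrel block stands on it.
- bracket_grip (a point): Centre of the top of the bracket's hinge barrel, a block 14 mm wide (along the bracket's y), 36 mm long (along its x), 15 mm high (5 to 20 mm above the underside), near the centre of mass. In the bracket's frame at x = 6, y = 11, z = 20 mm. Best pinched across its 14 mm, fingertips just above the plate.
- packed: Identical bracket (same shape and axes), loose in the box: long arm along the low side, foot up the slope next to the divider. Stays there. The loose one fits only turned half round to it about the box's z, long arm along the high side: origin 56 (touching) to 66 mm (at the lip) up the slope from this one's, and within 5 mm of it along the box's y.
- box: Grey parts box, 108 x 172 x 36 mm, fixed on an aluminium holder, sloping 30 degrees down to the robot. Origin: centre of its underside, 49 mm above the work surface; x up the slope, y along the lid's channel to its mouth end, z square out of the box. Floor top z = 4, lid underside z = 29, tops of walls and lips z = 36 mm.
- tray (a point): Centre of the big compartment's floor (box x = 0, y = -20, z = 4 mm). Inside it measures 96 mm up the slope by 122 mm along the channel; lips over the lid's grooves leave an opening 92 mm wide (x = -46 to 46 mm). At its +y end a 4 mm divider and a small screw compartment.
- lid (a joint): How far the lid is out of its channel, m: 0 = fully home. Starts 0.130 to 0.150 open, leaving the whole big compartment uncovered. Slides along the box's y (opens to +y) with about 1 N of drag, stays where left. From 10 to 6 mm open a bead under it must be forced over the springy ridge (about 8 N); past about 4 mm it snaps home and is held.
- lid_grip (a point): Centre of the top of the black grip rib standing across the middle of the aluminium lid (100 x 167 x 4 mm). Rib: 14 mm thick along the box's y, 50 mm long along its x, 14 mm high. In the box's frame its top is at x = 0, y = the joint value, z = 47 mm; the lid's upper face is at z = 33 mm.
- ridge_top (a point): Crest of the springy end ridge across the mouth-end wall of the box, 80 mm long, at box y = 83.5 mm; it yields downwards as the lid's bead passes over it.
- fan: Black D-shaped laptop blower fan, about 80 x 85 x 10 mm, flat on the mat; a bystander, to be left alone. Origin: centre of its underside.
- driver: Screwdriver with a black handle, 170 mm long, lying between the robot and the box; a bystander, to be left alone. Origin: on its underside, near the middle.
- brush: Brush with a wooden handle, 160 mm long, at the back left; a bystander, to be left alone. Origin: on its underside, near the middle.
- tape: Roll of yellowish tape, 68 mm across, 18 mm high, lying flat between the loose bracket's area and the box; a bystander, to be left alone. Origin: centre of its underside.
- dish: Shallow steel screw dish, 90 mm across, 28 mm high, at the front left; a bystander, to be left alone. Origin: centre of its underside.
- cell: Dark flat battery pack, 66 x 150 x 7 mm, behind the box; a bystander, to be left alone. Origin: centre of its underside.
There are look-alikes about, which are no part of the job. What is shaped like the packed but purple is not meant. Leave any red look-alike of the bracket alone.

How it is judged:
By the outcome, as a careful person would: the job done as asked, in the order asked, and still so for the second after the job is handed in, with the robot touching nothing.
It also fails if it takes over 45 s, if anything falls off the work surface, if the arm or the gripper's body presses on something with over 40 N, if the wrist force passes 120 N, or if a joint passes its speed limit or range.

## Working session

There is one attempt and no reset: what is moved stays moved. The work goes in short steps, each a Python script; the robot and the scene stay as the last script left them, time stands still between calls to the robot, and variables do not carry over. Pictures are saved under pics/ and viewed, at most 10 in all, crops included, and the job is handed in when it is done.

```bash
mkdir -p pics; python3 - <<'E'
from workcell import vision,get_obs
import cv2,numpy as np,pickle
d={}
for n in("scene","side","wrist"):
    c=vision.read_camera(n);d[n]=c
    cv2.imwrite(f"pics/{n}0.png",c["frame"][:,:,::-1])
    V=c["view"];print(n,c["intrinsics"].tolist(),c["dist"],(-V[:3,:3].T@V[:3,3]).round(3),V[2,:3].round(2))
pickle.dump(d,open("cams0.pkl","wb"))
a=np.hstack([cv2.resize(d["scene"]["frame"],(800,600))])
cv2.imwrite("pics/scene0b.png",a[:,:,::-1])
cv2.imwrite("pics/side0b.png",cv2.resize(d["side"]["frame"],(800,600))[:,:,::-1])
print(get_obs())
E
```

```text
scene [[381.6560475179027, 0.0, 283.8596499051128], [0.0, 381.6560475179027, 215.24304556575908], [0.0, 0.0, 1.0]] [0.01544442 0.         0.         0.         0.        ] [ 1.16  -0.519  0.93 ] [-0.55  0.41 -0.73]
side [[384.9438626159114, 0.0, 282.28529162245377], [0.0, 384.9438626159114, 208.69243471248376], [0.0, 0.0, 1.0]] [0.01926378 0.         0.         0.         0.        ] [ 0.413 -0.612  0.794] [ 0.14  0.63 -0.77]
wrist [[312.7192056426866, 0.0, 280.16922795400023], [0.0, 312.7192056426866, 203.60628599088713], [0.0, 0.0, 1.0]] [0.00066583 0.         0.         0.         0.        ] [0.08  0.623 0.374] [ 0.3  -0.08 -0.95]
{'time_s': 0.15, 'joint_pos': array([ 1.31463076e+00,  3.53527186e-01,  1.63397373e+00, -3.28658251e-05,
        1.15517919e+00, -2.44654096e-03]), 'joint_vel': array([ 0.00060418, -0.00112891, -0.00158833,  0.00067656,  0.00090049,
       -0.00196774]), 'joint_efforts': array([ 1.22277987e-03, -6.05640292e+01, -3.42337203e+01,  1.79612698e-04,
        6.11936426e-03,  3.34073974e-06]), 'position': array([0.15682817, 0.60464531, 0.24770584]), 'orientation': array([ 1.26512911e-01,  9.91964812e-01, -5.41126122e-04, -5.52066206e-05]), 'wrist_force': array([0.82022207, 1.34320183, 0.12461814]), 'ft_torque': array([-0.00919504, -0.04562179, -0.0590537 ]), 'grip_force': 0.0, 'gripper_width': 0.08564122826740887}
```

View pics/scene0b.png

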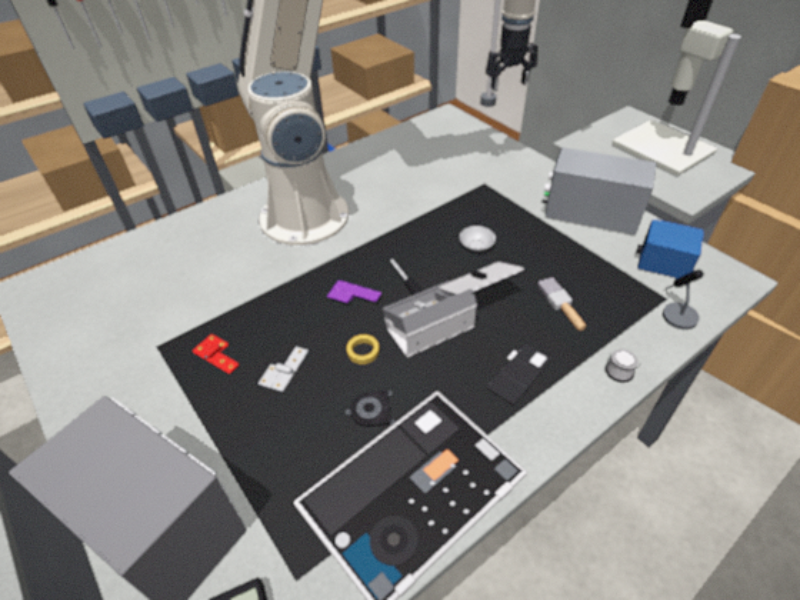

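View pics/side0b.png

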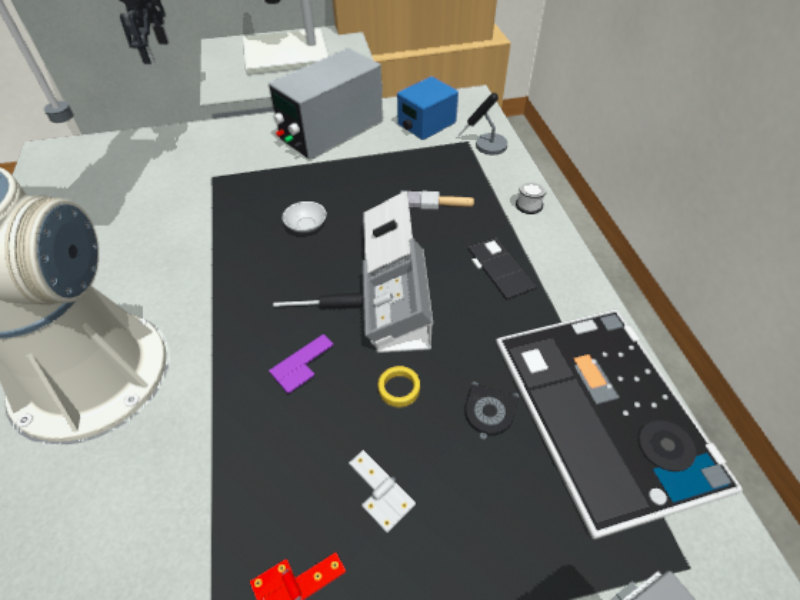

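The side view shows the steel bracket at about (382,490), the tape at (399,386), the box at (395,290) with the packed bracket inside, and the lid rib at (384,229). The purple (300,363) and red (297,577) look-alikes are to be left alone. Next I work out rough positions and take close looks.

```bash
cat > h.py <<'E'
import numpy as np,cv2,pickle
from scipy.spatial.transform import Rotation as R
from scipy.optimize import least_squares
def ray(c,uv):
    p=cv2.undistortPoints(np.array([[uv]],float),c["intrinsics"],np.array(c["dist"]))[0,0]
    V=c["view"];return -V[:3,:3].T@V[:3,3],V[:3,:3].T@np.r_[p,1]
def onz(c,uv,z):
    o,d=ray(c,uv);return o+d*(z-o[2])/d[2]
def proj(c,P):
    V=c["view"];r=cv2.Rodrigues(V[:3,:3])[0]
    return cv2.projectPoints(np.array(P,float).reshape(-1,1,3),r,V[:3,3],c["intrinsics"],np.array(c["dist"]))[0][:,0]
def down(yaw):  # tool z down, tool y axis at world angle yaw
    y=np.array([np.cos(yaw),np.sin(yaw),0]);z=np.array([0,0,-1.]);return R.from_matrix(np.c_[np.cross(y,z),y,z]).as_quat()
E
python3 - <<'E'
from h import *
d=pickle.load(open("cams0.pkl","rb"));s=d["side"]
f=lambda u,v,z:onz(s,(u*.7,v*.7),z).round(3)
for n,u,v,z in[("br arm tip",365,456,.007),("br foot",392,508,.007),("tape",399,386,.02),("box low near top",371,343,.07),("box hi near top",431,320,.13),("rib",384,229,.1),("fan",489,410,.012),("driver",320,302,.01),("driver end",365,300,.01)]:print(n,f(u,v,z))
V=d["wrist"]["view"];T=np.eye(4);T[:3,:3]=R.from_quat([1.26512911e-01,9.91964812e-01,-5.41126122e-04,-5.52066206e-05]).as_matrix();T[:3,3]=[0.15682817,0.60464531,0.24770584]
print("tool->cam",(V@T).round(4).tolist())
E
```

```text
br arm tip [ 0.428 -0.255  0.007]
br foot [ 0.452 -0.34   0.007]
tape [ 0.503 -0.156  0.02 ]
box low near top [ 0.47  -0.098  0.07 ]
box hi near top [ 0.562 -0.119  0.13 ]
rib [0.538 0.128 0.1  ]
fan [ 0.633 -0.226  0.012]
driver [0.4   0.058 0.01 ]
driver end [0.482 0.043 0.01 ]
tool->cam [[-0.0004, 1.0, 0.0003, 0.0014], [-0.9515, -0.0002, -0.3076, 0.0362], [-0.3076, -0.0004, 0.9515, 0.1444], [0.0, 0.0, 0.0, 1.0]]
```

```bash
python3 - <<'E'
from h import *
from workcell import *
def snap(n):
    c=vision.read_camera("wrist");pickle.dump(c,open(n+".pkl","wb"))
    cv2.imwrite(f"pics/{n}.png",cv2.resize(c["frame"],(800,600),interpolation=cv2.INTER_CUBIC)[:,:,::-1])
bot.reach([.50,.02,.33],down(np.pi/2));bot.dwell(.2);snap("wbox")
bot.reach([.46,-.30,.2],down(np.pi/2));bot.dwell(.2);snap("wbr")
o=get_obs();print(o["time_s"],o["joint_pos"],o["position"])
E
```

```text
4.3833 [-5.79053010e-01  2.88488088e-01  1.84321440e+00  9.44386960e-05
  1.00917764e+00 -2.15126388e+00] [ 0.46058814 -0.29931655  0.20044244]
```

View pics/wbox.png

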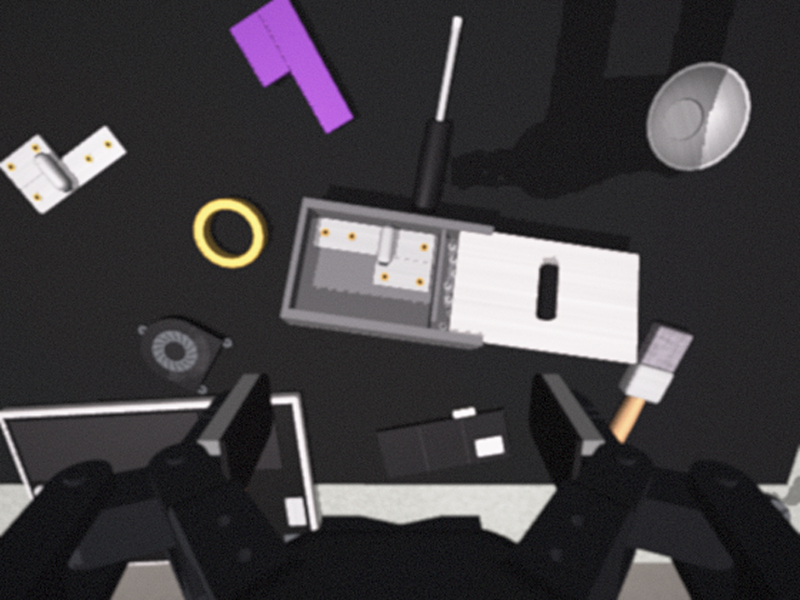

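View pics/wbr.png

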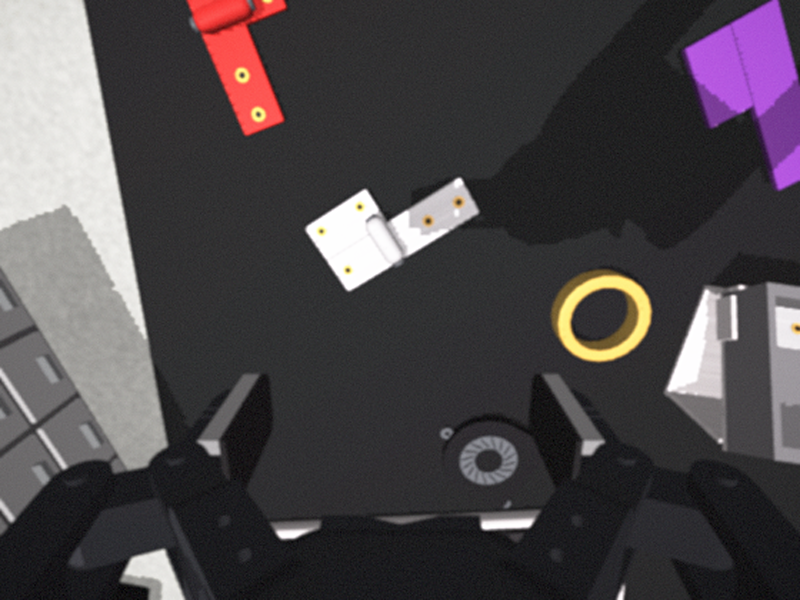

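The wrist views show the loose bracket with its arm tip at (470,195), foot at (330,235) and barrel at (384,240). The box corners are at (305,199), (282,318), (481,345) and (493,229), the lid rib is at (547,293), and the packed bracket's corners are (317,216), (432,292) and (375,283). I'll fit poses to these.

```bash
cat > fit.py <<'E'
from h import *
def boxM(p):return R.from_euler("ZY",[p[2],-np.pi/6]).as_matrix(),np.r_[p[:2],.049]
if __name__=="__main__":
    w=pickle.load(open("wbox.pkl","rb"));b=pickle.load(open("wbr.pkl","rb"))
    S=lambda L:np.array(L,float)*.7
    P=np.array([[-14,-56,7],[14,-56,7],[-14,56,7],[42,56,7],[42,4,7]])/1e3
    I=S([(479,212),(460,178),(349,290),(306,229),(365,190)])
    br=lambda p,P:P@R.from_euler("z",p[2]).as_matrix().T+np.r_[p[:2],0]
    r=least_squares(lambda p:(proj(b,br(p,P))-I).ravel(),[.44,-.3,-2.5]);print("bracket",r.x.round(4),r.fun.reshape(-1,2).round(1).tolist())
    g=br(r.x,np.array([[.006,.011,.022]]));print("grip",g,(proj(b,g)/.7).round())
    Pb=np.array([[-54,-86,36],[54,-86,36],[54,86,36],[-54,86,36]])/1e3;Ib=S([(305,199),(282,318),(481,345),(493,229)])
    bx=lambda p,P:P@boxM(p)[0].T+boxM(p)[1]
    rb=least_squares(lambda p:(proj(w,bx(p,Pb))-Ib).ravel(),[.51,0,-.1]);q=rb.x;print("box",q.round(4),rb.fun.reshape(-1,2).round(1).tolist())
    Pp=np.array([[-14,-56,9],[42,56,9],[42,4,9],[-14,56,9]])/1e3;Ip=S([(317,217),(432,292),(375,283),(437,233)])
    pk=lambda a:bx(q,Pp@R.from_euler("z",a[2]).as_matrix().T+np.r_[a[:2],0])
    rp=least_squares(lambda a:(proj(w,pk(a))-Ip).ravel(),[-.03,-.02,0]);print("packed",rp.x.round(4),rp.fun.reshape(-1,2).round(1).tolist())
    Pl=np.array([[50,0,33],[-50,0,33]])/1e3;Il=S([(637,362),(639,254)])
    rl=least_squares(lambda a:(proj(w,bx(q,Pl+np.array([0,a[0]+.0835,0])))-Il).ravel(),[.14]);print("lid",rl.x,rl.fun.round(1))
    np.save("pose.npy",np.array([r.x,q,rp.x,[rl.x[0],0,0]]))
    im=cv2.imread("pics/wbox.png")
    D=[([[x,y,z] for x in(-54,54) for y in(-86,86) for z in(0,36)],(0,255,0)),([[x,y,4] for x in(-48,48) for y in(-82,42)],(255,255,0)),([[x,1e3*rl.x[0]+y,47] for x in(-25,25) for y in(-7,7)],(0,0,255)),([[x,1e3*rl.x[0]+y,33] for x in(-50,50) for y in(-83.5,83.5)],(0,128,255))]
    for L,c in D:
        for u in proj(w,bx(q,np.array(L)/1e3))/.7:cv2.circle(im,tuple(int(v) for v in u.round()),2,c,-1)
    for u in proj(w,pk(rp.x))/.7:cv2.circle(im,tuple(int(v) for v in u.round()),2,(255,0,255),-1)
    cv2.imwrite("pics/ov.png",cv2.resize(im[180:380,260:660],(800,400),interpolation=cv2.INTER_CUBIC))
E
python3 fit.py
```

```text
bracket [ 0.4439 -0.2992 -2.5815] [[0.2, 0.0], [-0.1, -0.2], [-0.1, 0.9], [-0.5, -0.3], [0.4, -0.3]]
grip [[ 0.44468447 -0.31175414  0.022     ]] [[384. 242.]]
box [ 0.5422  0.0088 -0.1533] [[-0.6, -0.2], [-0.6, -0.1], [0.9, 1.1], [0.3, -0.6]]
packed [-0.0352 -0.0179  0.0225] [[1.6, 0.8], [-1.1, -1.2], [0.0, 0.2], [-0.6, 0.4]]
lid [0.14120993] [-0.3  1.7 -0.2  1.5]
```

View pics/ov.png

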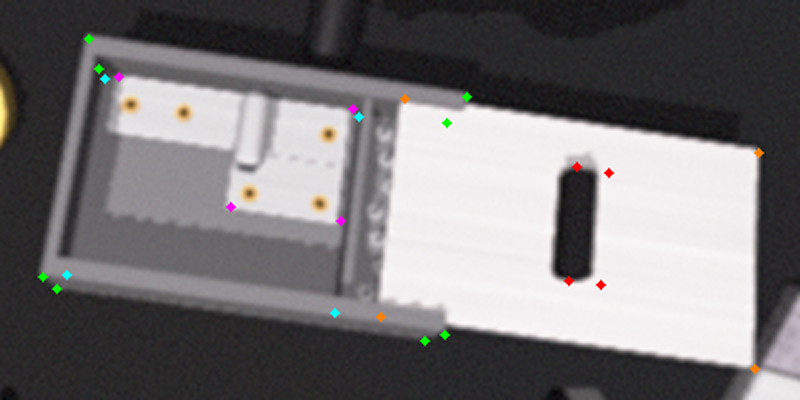

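The overlay fits to within about 2 mm, but the predicted rib is about 5 mm off the visible rib, (589,226) against (575,222) in the crop. I'll cross-check with a zoomed crop from the side camera.

```bash
python3 - <<'E'
from h import *
s=pickle.load(open("cams0.pkl","rb"))["side"]["frame"][125:255,240:310]
cv2.imwrite("pics/sidecrop.png",cv2.resize(np.rot90(s),None,fx=6,fy=6,interpolation=cv2.INTER_CUBIC)[:,:,::-1])
E
```

```text
(no output)
```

View pics/sidecrop.png

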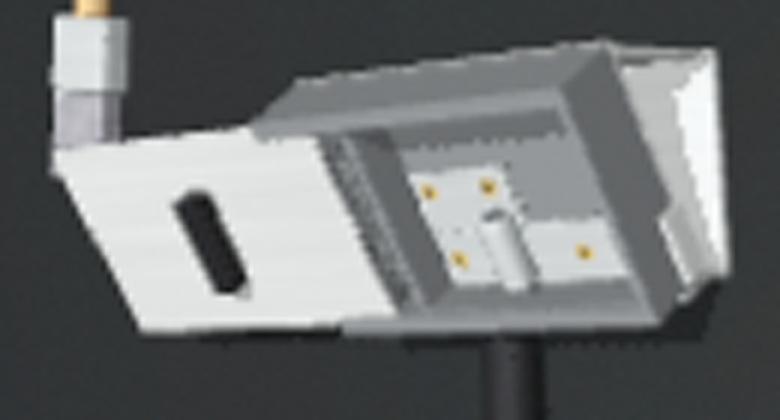

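The high outer wall face shows in both views, so my earlier +y high corner pick was its bottom edge. The true top corner is near (482,335). In the side crop the top corners are (565,92), (255,135), (657,327) and (342,330). I'll refit on both views.

```bash
cat > fit2.py <<'E'
from fit import *
w=pickle.load(open("wbox.pkl","rb"));s=pickle.load(open("cams0.pkl","rb"))["side"]
W=lambda L:np.array(L,float)*.7
def SD(L):L=(np.array(L,float)+.5)/6-.5;return np.c_[240+69-L[:,1],125+L[:,0]]
bx=lambda p,P:np.array(P)/1e3@boxM(p)[0].T+boxM(p)[1]
A=[[-54,-86,36],[54,-86,36],[54,86,36],[-54,86,36]];IA=W([(305,199),(282,318),(482.5,335),(493,229)])
B=[[54,-86,36],[54,86,36],[-54,-86,36],[-54,86,36],[54,-86,0]];IB=SD([(565,92),(255,135),(657,327),(342,330),(605,42)])
f=lambda p:np.r_[(proj(w,bx(p,A))-IA).ravel(),(proj(s,bx(p,B))-IB).ravel()]
for nm,g in(("wrist",lambda p:f(p)[:8]),("both",f)):
    r=least_squares(g,[.54,0,-.1],loss="soft_l1");print(nm,r.x.round(4));print(f(r.x).reshape(-1,2).round(1).tolist())
    if nm=="wrist":q=r.x
pkp=lambda a:bx(q,(np.array([[-14,-56,9],[42,56,9],[42,4,9]])/1e3@R.from_euler("z",a[2]).as_matrix().T+np.r_[a[:2],0])*1e3)
Ip=W([(317,217),(432,292),(375,283)])
rp=least_squares(lambda a:(proj(w,pkp(a))-Ip).ravel(),[-.03,-.02,0]);print("packed",rp.x.round(4),rp.fun.round(1))
for n,c,I,k in(("lidW",w,W([(637,362),(639,254)]),0),("lidS",s,SD([(55,152),(140,332)]),0)):
    rl=least_squares(lambda a:(proj(c,bx(q,[[50,a[0]*1e3+83.5,33],[-50,a[0]*1e3+83.5,33]]))-I).ravel(),[.14]);print(n,rl.x,rl.fun.round(1))
    if c is w:l=rl.x[0]
print("rib",proj(w,bx(q,[[25,l*1e3+7,47],[-25,l*1e3+7,47]]))/.7,"seen 558.5,~318 ; 558,265")
np.save("pose.npy",np.array([[.4439,-.2992,-2.5815],q,rp.x,[l,0,0]]))
E
python3 fit2.py
```

```text
wrist [ 0.542   0.0092 -0.1497]
[[-0.5, -0.2], [-0.3, 0.0], [0.3, 7.8], [0.5, -1.0], [1.0, -1.3], [1.9, -1.7], [0.7, -0.1], [-0.7, 0.5], [0.1, -0.2]]
both [ 0.5416  0.009  -0.1512]
[[-0.6, -0.5], [-0.4, -0.4], [0.2, 7.6], [0.5, -1.2], [0.8, -1.2], [1.8, -1.6], [0.5, -0.0], [-0.7, 0.6], [-0.1, -0.1]]
packed [-0.0348 -0.0183  0.0186] [ 1.4  0.9 -1.3 -1.1 -0.2  0.3]
lidW [0.14074403] [-0.1  1.  -0.2  0.7]
lidS [0.13819764] [-0.  -0.6  0.2  0.6]
rib [[560.42665377 321.04073127]
 [563.48076155 264.87714317]] seen 558.5,~318 ; 558,265
```

Both views agree on the box pose, (0.542, 0.009) with yaw −0.15, and the first corner pick was right after all. I'll check reach for both grasp senses, then pick the bracket up.

```bash
cat >> h.py <<'E'
BX=R.from_euler("ZY",[-.1505,-np.pi/6]).as_matrix();BO=np.array([.5418,.0091,.049])
def bp(x,y,z):return BO+BX@(np.array([x,y,z])/1e3)
def bq(s): # tool z = -box z, tool y = s*box y
    y=s*BX[:,1];z=-BX[:,2];return R.from_matrix(np.c_[np.cross(y,z),y,z]).as_quat()
E
python3 - <<'E'
from h import *
from workcell import *
print(bot.tcp_to_tips)
g=np.array([.4447,-.3118])
K=kinematics.solve_ik
for s in(1,-1):
    # bracket half-turned: bracket y = -box y in place; tool y = -s*bracket y in grasp
    ya=-2.5815+np.pi/2+(np.pi if s>0 else 0)
    for n,p,q in(("grasp",[*g,.026],down(ya)),("above",bp(20.5,-30,160),bq(s)),("place",bp(20.5,-30,29),bq(s)),("lid",bp(0,140,52),bq(s)),("lid0",bp(0,0,52),bq(s)),("lidup",bp(0,0,130),bq(s))):
        j=K(p,q);print(s,n,None if j is None else np.round(j,2))
E
```

```text
0.017
1 grasp [-0.61  0.54  1.96 -0.    0.65 -2.75]
1 above [ 0.04 -0.01  2.34 -0.31  0.31 -1.11]
1 place None
1 lid [ 0.43  0.36  2.22 -1.19  0.3   0.13]
1 lid0 None
1 lidup [ 0.13  0.08  2.36 -0.64  0.24 -0.7 ]
-1 grasp [-0.61  0.54  1.96 -0.    0.65  0.4 ]
-1 above [ 0.04 -0.01  2.34 -0.31  0.31  2.03]
-1 place None
-1 lid [ 0.43  0.36  2.22 -1.19  0.3  -3.01]
-1 lid0 None
-1 lidup [ 0.13  0.08  2.36 -0.64  0.24  2.44]
```

The place pose runs into the wrist-singularity and joint-5 limit. The pinch faces let me pitch the tool about its closing axis, so I'll grasp and place with a tilt.

```bash
cat >> h.py <<'E'
def q_(M):return R.from_matrix(M).as_quat()
def toolbox(s,a): # tool in box frame orientation (world matrix), pitched a toward the vertical
    M=R.from_quat(bq(s)).as_matrix();return R.from_rotvec(a*BX[:,1]).as_matrix()@M
BR=R.from_euler("z",-2.5815).as_matrix();BRO=np.array([.4439,-.2992,.002])
def rel(s,a):
    Rb=BX@np.diag([-1,-1,1.]);M=Rb.T@toolbox(s,a)
    tip=np.array([.006,.011,.006+.011*np.sin(abs(a))]);return M,tip-.017*M[:,2]
def grasp(s,a,up=0):
    M,t=rel(s,a);return BRO+BR@t+[0,0,up],q_(BR@M)
def place(s,a,x,y,h):
    M,t=rel(s,a);Rb=BX@np.diag([-1,-1,1.]);return bp(x,y,4+h)+Rb@t,q_(Rb@M)
def lid(s,a,y,h=0):
    M=toolbox(s,a);return bp(0,y,34.5+11*np.sin(abs(a))+h)-.017*M[:,2],q_(M)
E
python3 - <<'E'
from h import *
from workcell import *
K=kinematics.solve_ik
f=lambda a:"None" if K(*a) is None else str(np.round(K(*a),2))
print(toolbox(1,.3)[:,2])
for s in(1,-1):
  for d in(12,18,24):
    a=np.deg2rad(d)
    print(s,d,"g",f(grasp(s,a)),"p",f(place(s,a,26.5,-19,0)),"pu",f(place(s,a,26.5,-19,110)))
    print("  l",f(lid(s,a,140)),f(lid(s,a,0)),f(lid(s,a,0,60)))
E
```

```text
[ 0.21923374 -0.03324607 -0.97510577]
1 12 g [-0.5   0.58  1.89 -0.26  0.79 -2.44] p [-0.02  0.35  2.15 -0.13  0.33 -1.33] pu [ 0.    0.1   2.19 -0.09  0.55 -1.35]
  l [ 0.36  0.36  2.09 -0.36  0.44 -0.75] [ 0.06  0.3   2.19 -0.19  0.35 -1.18] [ 0.08  0.16  2.22 -0.16  0.47 -1.21]
1 18 g [-0.45  0.61  1.85 -0.35  0.88 -2.33] p [-0.03  0.37  2.08 -0.05  0.49 -1.4 ] pu [-0.01  0.13  2.12 -0.05  0.69 -1.4 ]
  l [ 0.32  0.38  2.02 -0.18  0.56 -0.95] [ 0.05  0.32  2.12 -0.09  0.5  -1.3 ] [ 0.06  0.19  2.14 -0.08  0.61 -1.3 ]
1 24 g [-0.4   0.65  1.81 -0.42  0.97 -2.25] p [-0.04  0.4   2.   -0.02  0.64 -1.44] pu [-0.02  0.18  2.04 -0.02  0.82 -1.43]
  l [ 0.29  0.41  1.95 -0.07  0.69 -1.07] [ 0.03  0.35  2.05 -0.03  0.64 -1.36] [ 0.04  0.23  2.07 -0.03  0.74 -1.35]
-1 12 g [-0.5   0.58  1.89 -0.26  0.79  0.7 ] p [-0.02  0.35  2.15 -0.13  0.33  1.82] pu [ 0.    0.1   2.19 -0.09  0.55  1.79]
  l [ 0.36  0.36  2.09 -0.36  0.44  2.39] [ 0.06  0.3   2.19 -0.19  0.35  1.96] [ 0.08  0.16  2.22 -0.16  0.47  1.93]
-1 18 g [-0.45  0.61  1.85 -0.35  0.88  0.81] p [-0.03  0.37  2.08 -0.05  0.49  1.74] pu [-0.01  0.13  2.12 -0.05  0.69  1.74]
  l [ 0.32  0.38  2.02 -0.18  0.56  2.19] [ 0.05  0.32  2.12 -0.09  0.5   1.84] [ 0.06  0.19  2.14 -0.08  0.61  1.84]
-1 24 g [-0.4   0.65  1.81 -0.42  0.97  0.89] p [-0.04  0.4   2.   -0.02  0.64  1.7 ] pu [-0.02  0.18  2.04 -0.02  0.82  1.71]
  l [ 0.29  0.41  1.95 -0.07  0.69  2.07] [ 0.03  0.35  2.05 -0.03  0.64  1.78] [ 0.04  0.23  2.07 -0.03  0.74  1.79]
```

```bash
sed -i 's/,.006+.011\*np/,.007+.011*np/' h.py; python3 - <<'E'
from h import *
from workcell import *
a=np.deg2rad(15)
def st(n):
    o=get_obs();print(n,round(o["time_s"],2),"F",o["wrist_force"].round(1),"w",round(o["gripper_width"],4),"g",round(o["grip_force"],1),o["position"].round(4))
hand.move_gripper(.05)
bot.reach(*grasp(1,a,.07));p,q=grasp(1,a);print(p)
bot.servo_line(p,q,.1);st("down")
hand.move_gripper(0,50);st("grip")
bot.servo_line(grasp(1,a,.06)[0],None,.1);st("up")
c=vision.read_camera("wrist");s=vision.read_camera("side")
im=np.hstack([cv2.resize(c["frame"],(400,300)),cv2.resize(s["frame"][300:400,200:333],(400,300),interpolation=cv2.INTER_CUBIC)])
cv2.imwrite("pics/held.png",im[:,:,::-1])
E
```

```text
[ 0.44838832 -0.30936933  0.02826775]
down 6.17 F [ 0.4 -0.2  0.3] w 0.0498 g 0.0 [ 0.4487 -0.3096  0.0287]
grip 6.58 F [0.2 0.3 6.1] w 0.0123 g 50.0 [ 0.4488 -0.3095  0.0289]
up 7.33 F [-1.   0.1 -0.9] w 0.0124 g 49.2 [ 0.4482 -0.3092  0.088 ]
```

View pics/held.png

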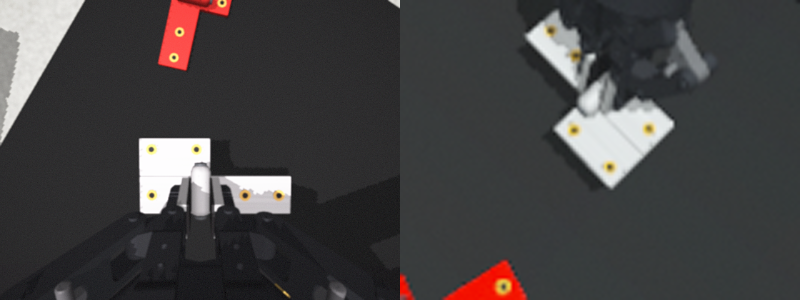

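The bracket is held. In the wrist picture its corners are at (139,138), (210,138), (139,213), (291,213) and (291,177). I'll fit the held offset and move above the box.

```bash
python3 - <<'E'
from h import *
from workcell import *
a=np.deg2rad(15);M,t=rel(1,a)
c=pickle.load(open("wbr.pkl","rb"))
c["view"]=np.array([[-0.0004,1.0,0.0003,0.0014],[-0.9515,-0.0002,-0.3076,0.0362],[-0.3076,-0.0004,0.9515,0.1444],[0,0,0,1]])
P=np.array([[42,56,5],[42,4,5],[-14,56,5],[-14,-56,5],[14,-56,5]])/1e3
I=np.array([(139,138),(210,138),(139,213),(291,213),(291,177)])*1.4
def f(d): # bracket shifted d[:3], pitched d[3] about bracket y, yaw d[4]
    W=P@R.from_euler("yz",d[3:5]).as_matrix().T+d[:3]
    return (proj(c,(W-t)@M)-I).ravel()
print("nominal",f(np.zeros(5)).round(1))
r=least_squares(f,np.zeros(5),x_scale=[.001,.001,.001,.01,.01]);print(r.x.round(4),r.fun.round(1))
r=least_squares(lambda d:f([d[0],d[1],0,d[2],0]),np.zeros(3),x_scale=[.001,.001,.01]);print(r.x.round(4),r.fun.round(1))
bot.servo_line(grasp(1,a,.15)[0],None,.25)
bot.reach(*place(1,a,26.5,-19,110))
o=get_obs();print(o["time_s"],o["position"],place(1,a,26.5,-19,110)[0],o["gripper_width"],o["wrist_force"])
E
```

```text
nominal [ 2.2  0.4  2.2  0.4  3.7  0.7  1.4  0.7  2.4 -1.1]
[ 0.0002  0.0014  0.0006  0.0112 -0.0036] [-0.1 -0.4 -0.1 -0.   0.7  0.4 -0.7  1.1  0.3 -1. ]
[0.0001 0.0013 0.0105] [ 0.   0.2 -0.2  0.1  1.2  0.5 -0.9  0.5 -0.1 -1.4]
9.0833 [ 0.48925792 -0.01366876  0.18239517] [ 0.48928114 -0.01327868  0.1829254 ] 0.012394972568666502 [ 0.44699426  0.3199143  -1.3433917 ]
```

The held pose is within about 1 mm of nominal. Next I lower it square to the box floor and feel for contact.

```bash
python3 - <<'E'
from h import *
from workcell import *
a=np.deg2rad(15)
bot.servo_line(place(1,a,26.5,-17.5,110)[0],None,.2)
bot.servo_line(place(1,a,26.5,-17.5,14)[0],None,.15)
bot.dwell(.2);f0=get_obs()["wrist_force"];h=14
while h>-3:
    h-=1;bot.servo_line(place(1,a,26.5,-17.5,h)[0],None,.02)
    d=BX.T@(get_obs()["wrist_force"]-f0);print(h,d.round(1),end="; ")
    if np.linalg.norm(d)>5:break
o=get_obs();print(o["time_s"],(BX.T@(o["position"]-place(1,a,26.5,-17.5,0)[0])).round(4))
c=vision.read_camera("side");cc=vision.read_camera("scene")
im=np.hstack([cv2.resize(c["frame"][130:255,235:325],(430,597),interpolation=cv2.INTER_CUBIC),cv2.resize(cc["frame"][150:270,250:320],(350,597),interpolation=cv2.INTER_CUBIC)])
cv2.imwrite("pics/low.png",im[:,:,::-1])
E
```

```text
13 [-0.6 -0.8 -1.9]; 12 [ 0.7 -0.5 -0.7]; 11 [ 0.5 -0.5 -0. ]; 10 [ 0.5 -1.1 -1.2]; 9 [-0.1 -1.4 -0.1]; 8 [-0.6 -1.  -1. ]; 7 [ 0.9 -0.6 -1.2]; 6 [-0.9 -1.9 -0.8]; 5 [-0.7 -0.5  0.2]; 4 [ 0.3 -0.  -0.8]; 3 [ 0.6 -0.4 -0.9]; 2 [ 0.2 -0.9 -0.2]; 1 [ 0.  -0.6  6.4]; 13.575 [0.     0.     0.0012]
```

View pics/low.png

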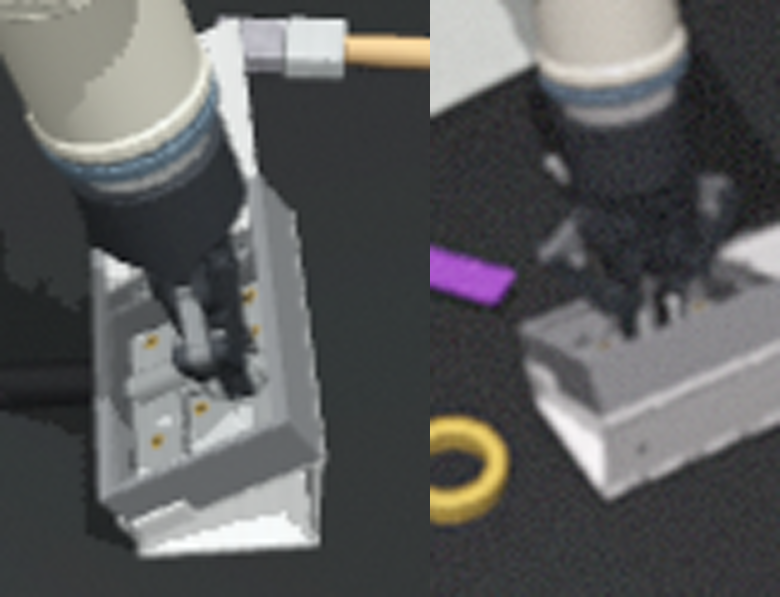

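Contact came at the expected floor height, and both views show the bracket sitting next to the packed one. I'll release, back off along the box normal and look.

```bash
python3 - <<'E'
from h import *
from workcell import *
a=np.deg2rad(15)
hand.move_gripper(.036);bot.dwell(.2)
bot.servo_line(place(1,a,26.5,-17.5,90)[0],None,.15)
bot.reach(lid(1,a,100,130)[0],lid(1,a,100)[1]);bot.dwell(.15)
c=vision.read_camera("wrist");s=vision.read_camera("side");pickle.dump((c,s),open("placed.pkl","wb"))
cv2.imwrite("pics/placed.png",np.hstack([cv2.resize(c["frame"],(480,360)),cv2.resize(s["frame"][140:240,240:320],(320,360),interpolation=cv2.INTER_CUBIC)])[:,:,::-1])
print(get_obs()["time_s"])
E
```

```text
15.85
```

View pics/placed.png

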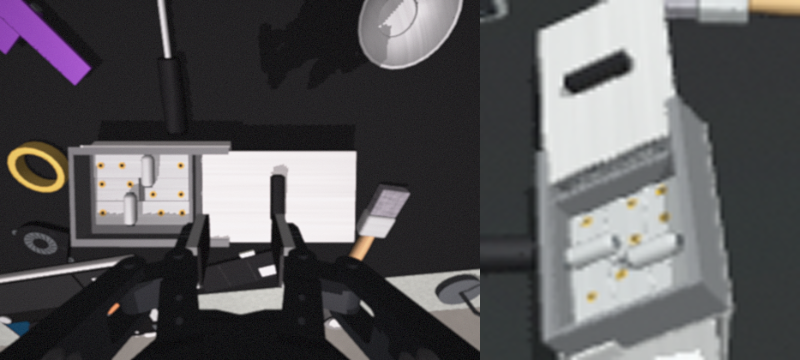

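The bracket is flat and interlocked with the packed one, both clear under the lips. The rib is at (278,195). Now the lid.

```bash
python3 - <<'E'
from h import *
from workcell import *
a=np.deg2rad(15);L=lambda y,h=0:lid(1,a,y,h+1.5)[0]
def st(n):
    o=get_obs();print(n,round(o["time_s"],2),"F",(BX.T@o["wrist_force"]).round(1),"w",round(o["gripper_width"],4),"g",round(o["grip_force"],1),"y",((BX.T@(o["position"]-BO))*1e3).round(1))
hand.move_gripper(.06)
bot.servo_line(L(139,50),None,.2);bot.servo_line(L(139),None,.1);st("down")
hand.move_gripper(0,60);st("grip")
bot.servo_line(L(70),None,.1);st("70")
bot.servo_line(L(14),None,.1);st("14")
for y in(10,8,6,4,3,2,1,0,-1,-2):
    bot.servo_line(L(y),None,.03);st(y)
    if y<4 and (BX.T@get_obs()["wrist_force"])[1]>22:break
E
```

```text
down 17.45 F [ 0.7 -0.2  0.4] w 0.0598 g 0.0 y [  4.5 138.8  55.5]
grip 17.94 F [ 0.  -1.   6.9] w 0.0124 g 58.6 y [  4.7 139.1  55.8]
70 18.78 F [ 1.3 -1.2  8.6] w 0.012 g 58.8 y [ 4.6 69.7 55.8]
14 19.49 F [ 0.4 -0.4 10.6] w 0.012 g 58.9 y [ 4.6 13.6 55.8]
10 19.77 F [-0.3  3.3  9.9] w 0.012 g 59.0 y [ 4.6 10.3 55.9]
8 20.02 F [ 0.1  3.4 11.4] w 0.0116 g 59.1 y [ 4.6  8.5 55.9]
6 20.27 F [ 0.1  3.  10.4] w 0.012 g 59.2 y [ 4.6  6.4 55.9]
4 20.52 F [ 1.1 -1.1 10.9] w 0.0119 g 59.2 y [ 4.5  4.  55.9]
3 20.77 F [ 1.  -2.9  9.8] w 0.012 g 59.2 y [ 4.5  2.8 55.9]
2 21.02 F [ 0.8 -3.9 11.1] w 0.0122 g 59.2 y [ 4.5  1.7 55.9]
1 21.27 F [ 0.7 -5.2 11.5] w 0.0122 g 59.2 y [ 4.5  0.7 55.9]
0 21.52 F [ 1.   0.2 10.6] w 0.0119 g 59.2 y [ 4.5  0.1 55.9]
-1 21.77 F [-0.8  8.2 10.7] w 0.0116 g 59.3 y [ 4.6 -0.1 55.8]
-2 22.02 F [-1.8 17.  10.1] w 0.0118 g 59.4 y [ 4.6 -0.3 55.8]
```

The lid passed the ridge and stops at y≈0 against the end. I'll let go, retreat and check.

```bash
python3 - <<'E'
from h import *
from workcell import *
a=np.deg2rad(15);L=lambda y,h=0:lid(1,a,y,h+1.5)[0]
bot.servo_line(L(0),None,.03)
hand.move_gripper(.05);bot.dwell(.2)
bot.servo_line(L(0,120),None,.15);bot.dwell(.2)
c=vision.read_camera("wrist");s=vision.read_camera("side")
cv2.imwrite("pics/shut.png",np.hstack([cv2.resize(c["frame"],(480,360)),cv2.resize(s["frame"][140:240,240:320],(320,360),interpolation=cv2.INTER_CUBIC)])[:,:,::-1])
o=get_obs();print(o["time_s"],o["wrist_force"])
E
```

```text
24.175 [0.33887097 0.08418506 0.06305314]
```

View pics/shut.png

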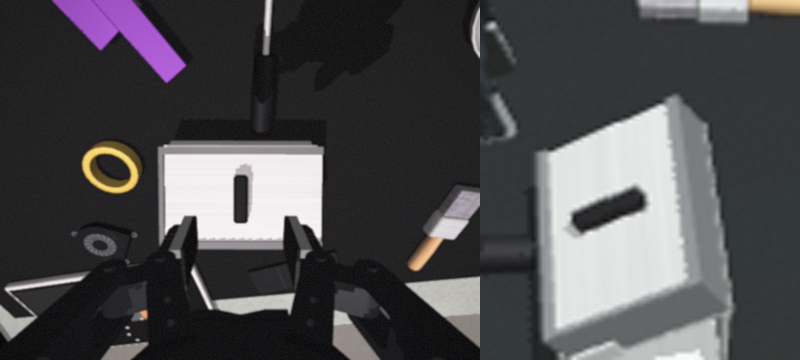

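The lid is fully home with its rib centred at (241,198). The bystanders in view look unmoved and the robot is clear of everything.

```bash
python3 -c "
from workcell import *
print(hand_in())"
```

```text
the job is handed in; nothing more can be done
None
```

The bracket lies flat on the floor of the big compartment, interlocked with the packed one, the lid is pushed over the ridge and fully home, the bystanders in view look unmoved, and the job was handed in at about 24 s of the 45 s allowed.

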